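Hang the slotted bracket on the drying stand

ROBOT

A 6-joint arm with a two-finger parallel gripper is mounted at the origin on the work surface; the furniture and walls round the work are solid. World frame = base frame: x ahead of the robot, y to its left, z up, the work surface at z = 0. Lengths are in m, angles in rad, forces in N, time in s.
With the tool pointing down it reaches from about 0.375 to 0.75 m from the base axis. Payload 9 kg.
Tool frame: the origin (TCP) lies at the very end of the fingers, on their centre line; the grasp point (between the pads) lies 19 mm behind it; z points along the fingers, y is the direction in which the jaws open and shut (so a half turn about z gives the same grasp; the last joint's range is limited). The gripper opens to 85 mm and grips with 20 to 120 N. Pads are 22 mm wide; open, the fingers measure 114 mm over their backs; the gripper's body (76 mm by 85 mm) begins 54 mm behind the grasp point. The pads swing forward as they close: fully open they stand 13 mm farther back than shut.
Start: joints at [-1.504, 0.104, 0.097, 1.564, 0, 1.353], TCP at [0.169, -0.576, 0.231] pointing down, gripper open.
Joint ranges: [-2.99, 2.99], [-0.84, 1.86], [-1.1, 1.16], [-1.84, 2.11], [-1.51, 1.56], [-3.14, 3.14]. Speed limits (rad/s): [2.22, 2.22, 2.57, 3.14, 3.14, 3.14].

INTERFACE

Orientations are given as a 3x3 rotation matrix whose columns are the frame's x, y, z axes.
In Python, from bench import bot gives the robot as it stands.
- The arm moves only by the tool send_rows, never from a script. Its argument "steps" is a list that holds one entry, the list of rows, each a list of 4 numbers: the shift along the tool's x, y, z in mm, then the turn about the tool's z in rad. A call has 1 to 20 rows; each row shifts and turns the commanded pose from where the row before left it, along the tool's axes as they then stand; what a row does not reach is not made up. A row lasts 1/12 s, in which the tool goes at most 41.7 mm and 7.16 degrees, less where a joint would pass 70% of its speed; a pose out of reach is approached as far as the arm can. A call with a gripper value outside its range is refused whole. "fingers" is the closure, from 0 (fully open) to 1 (shut), set as the call begins (left out, the last holds). The fingers move at their own pace and stop on an object; the grip force is fixed at half the most. Time passes only in rows, so rows that do not move let the fingers close. It gives the time, the measured TCP pose, the force and the opening at its end, in the units of the state.
- bot.get_obs(): the state, without advancing time (a new reading comes with each control period).
- bot.read_camera(name): name is "scene" or "top" or "wrist"; returns the picture (480x640x3 uint8, red, green, blue); there is no depth.
- bot.calibration(name): a dict with "intrinsics" (3x3 intrinsics, pixels), "rvec" (rotation vector, rad) and "tvec" (3), from world to camera coordinates, as OpenCV has them; the wrist camera has in their place "mount" (4x4, takes a point from camera to tool coordinates, whose origin is the TCP and whose axes are the flange's). Camera axes: x right, y down, z forward; pixel columns grow to the right and rows downward; lengths in m; the calibration is good to about 2 mm. The wrist camera is an equidistant fisheye: a pixel r from the principal point sees the ray r / f radians off the axis. A picture is of the moment at which its call begins: read the wrist's pose just before it. calibration takes no time and is no camera call.
- bot.hand_in(): hands the job in, once; it reports no verdict.
The state is a dict: "clock": time; "joints": joint angles; "qvel": joint speeds; "tau": joint torques, N m; "tool_pos": TCP position; "ee_rot": TCP orientation; "force": force on the tool from outside, world axes, zero at the start; "ft_torque": the same for the moment, N m; "grip_width": opening from 0.0 (shut) to 1.0 (fully open).
Only numpy, scipy, OpenCV 4.12 (cv2) and the standard library are available. Lean on these libraries where they do the work, as an engineer would, in place of code of your own. Each camera call takes 0.05 s, during which the arm holds its last target.

TASK

Hang the red primed bracket on the drying stand: its slot goes sideways over the headed pin, right up to the slot's closed end, and then the bracket is let down so that the pin sits in the notch above the slot. The pin may be set a little higher or lower than usual, so feel for it, and be gentle: never press the bracket hard against the stand. Leave the bracket released, hanging straight and still, and leave the other things on the table where they are.

Things in the scene. Friction and masses are not known exactly. Their poses are not given: they have to be found in the camera images.
- bracket_grip (a point): Where to grip the bracket (same axes): middle of the upper plate, 122 mm above the foot's underside, 23 mm below the top edge. Close the fingers along x on the 8 mm thickness; plate reaches 25 mm each way in y. Keep fingertips within 25 mm below this point: the pin's head comes near there.
- bracket_seat (a point): Point of the bracket (same axes) where the pin's axis lies once it hangs in the notch: 81 mm above the foot's underside, 41 mm below bracket_grip and 1 mm to its +y side. The notch is 13 mm wide (y), open to the slot below, with a roof like an upturned V; its apex is 5.5 mm above this point, its straight sides end 7 mm below.
- pin_line (a point): Point fixed on the stand, 190 mm above the table, on the vertical line through the pin's mid-gap; axes as the stand. The pin is level along x, head to -x. It is locked at an UNKNOWN HEIGHT: its axis is 20 mm below to 20 mm above this point; find it by touch. Hung, the bracket's x and y axes lie along this point's, so the slot goes over the pin as the bracket moves to +y.
- spray_can_grey: spray can with grey cap, 66x66x136 mm, origin at its underside; leave alone
- paint_jar: black paint jar, 106x102x77 mm; leave alone
- side_cutters: side cutters with black handles, 137x53x12 mm; leave alone
- tray_d: small black tray, 50x82x22 mm; leave alone
- bracket: Red T-section bracket, 0.2 to 0.42 kg, loose, standing on its foot, 145 mm high. Origin: centre of the foot's underside; z up, x across its upright plate (8 mm thick), y along the plate to the side where the slot opens. Foot 40 (x) by 70 (y) by 8 mm. Below the slot the plate spans y -35 to +35, above it -28 to +22.
- stand: Drying stand fixed to the table; origin: centre of the underside of its dark base, 90 (x) by 110 (y) by 12 mm; pin_line lies at x -15, y 0. Tube and rod at x +33 mm; rod's top 10 mm above pin axis. Pin: 8 mm diameter, bare for 17 mm between a 20 mm round shoulder (face 8.5 mm to +x of pin_line) and a 20 mm round head (8 mm to -x of it, 5 mm thick). Stiff, does not yield.
- slot_lip (a point): Point on the bracket (same axes): on the lower edge of the slot near its mouth, 33 mm to the +y side of bracket_seat and 19 mm below it, middle of the 8 mm thickness. Lip goes on 11 mm more to +y, is 12 mm thick. Slot: level, 12 mm high, closed end 6.5 mm to -y of bracket_seat. Upper edge ends 11 mm to -y of this point, so here the lip can be raised against the pin from below.

How it is judged:
On the way, in this order (a step that is already met when the one before it is completed fails the run):
1. the bracket is lifted upright, its foot more than 60 mm above the table (height (world z) of bracket above 0.06 m and angle between bracket's own z axis and vertical below 0.2 rad), for 0.1 s.
2. the slot is slid over the pin as far as the notch: bracket_seat within 7 mm of the pin's vertical line, seen from above (horizontal distance between bracket_seat and pin_line below 0.007 m), for 0.1 s.
At the end, for the whole second after the job is handed in: The bracket hangs on the pin alone, its bracket_seat within 4 mm sideways (pin_line's y) and 8 mm along the pin (x) of pin_line and within 24 mm of its height (pin in the notch), upright to 0.15 rad, its weight on the stand, slower than 20 mm/s, untouched (y of bracket_seat in the frame of pin_line between -0.004 and 0.004 m and x of bracket_seat in the frame of pin_line between -0.008 and 0.008 m and z of bracket_seat in the frame of pin_line between -0.024 and 0.024 m and angle between bracket's own z axis and vertical below 0.15 rad and contact force between bracket and stand above 0.5 N and linear speed of bracket below 0.02 m/s).
It fails at once if the bracket presses on the stand with more than 15 N (contact force between bracket and stand above 15 N).
It fails at once if the robot pushes the stand with more than 15 N (contact force between any of the fingers, the arm and stand above 15 N).
It fails at once if a bystander is moved more than 30 mm (distance of any of spray_can_grey, paint_jar, side_cutters, tray_d from where it was at the start of the episode above 0.03 m).
It also fails if it takes over 48 s, if anything falls off the work surface, if the arm or the gripper's body presses on something with over 40 N, if the wrist force passes 120 N, or if a joint passes its speed limit or range.

## Working session

There is one attempt and no reset: what is moved stays moved. The work goes in short steps, Python scripts to look and compute and a tool call to move; the robot and the scene stay as the last step left them, time stands still between calls to the robot, and variables do not carry over. Pictures are saved under pics/ and viewed, and the job is handed in when it is done.

Besides the shell and the picture viewer there is one more tool, called after "Call:" as name(argument=value, ...), one argument or row to a line, values as JSON. send_rows: Moves the arm, as the interface text tells. Its arguments: {"type":"object","properties":{"steps":{"type":"array","items":{"type":"array","items":{"type":"array","items":{"type":"number"}}}},"fingers":{"type":"number"}},"required":["steps"]}

```bash
ls; mkdir -p pics; python3 - <<'E'
from bench import bot
import cv2,numpy as np
np.set_printoptions(precision=4,suppress=True)
print(bot.get_obs())
for n in ["scene","top","wrist"]:
    cv2.imwrite(f"pics/{n}0.png",bot.read_camera(n)[:,:,::-1])
    print(n,bot.calibration(n))
E
```

```text
pics
{'clock': 0.0, 'joints': array([-1.5037,  0.1047,  0.0965,  1.5639, -0.    ,  1.3531]), 'qvel': array([-0.0017,  0.0007,  0.0021, -0.0003,  0.0002, -0.0016]), 'tau': array([ -0.0015, -55.6934,  50.3647,   0.017 ,  -0.0005,  -0.    ]), 'tool_pos': array([ 0.1686, -0.5755,  0.2305]), 'ee_rot': array([[ 0.9597,  0.2809, -0.0001],
       [ 0.2809, -0.9597,  0.0013],
       [ 0.0003, -0.0013, -1.    ]]), 'force': array([-0.1515,  0.1287, -0.2779]), 'ft_torque': array([ 0.0207, -0.0077,  0.0342]), 'grip_width': 1.0000786685318097}
scene {'intrinsics': array([[523.6703,   0.    , 319.944 ],
       [  0.    , 523.6703, 228.6979],
       [  0.    ,   0.    ,   1.    ]]), 'rvec': array([ 1.2954, -2.2461,  0.9592]), 'tvec': array([0.283 , 0.4281, 1.0022])}
top {'intrinsics': array([[494.0002,   0.    , 329.661 ],
       [  0.    , 494.0002, 246.0444],
       [  0.    ,   0.    ,   1.    ]]), 'rvec': array([ 2.1809, -2.1955,  0.0912]), 'tvec': array([0.0171, 0.5289, 1.0707])}
wrist {'intrinsics': array([[371.6483,   0.    , 320.7298],
       [  0.    , 371.6483, 241.7677],
       [  0.    ,   0.    ,   1.    ]]), 'mount': array([[ 0.0007, -0.949 , -0.3154,  0.0797],
       [ 1.    ,  0.0006,  0.0003, -0.0002],
       [-0.0001, -0.3154,  0.949 , -0.1423],
       [ 0.    ,  0.    ,  0.    ,  1.    ]])}
```

View pics/scene0.png

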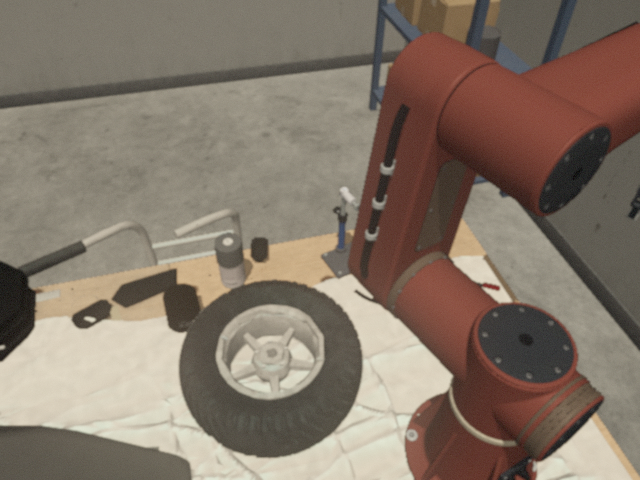

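View pics/top0.png

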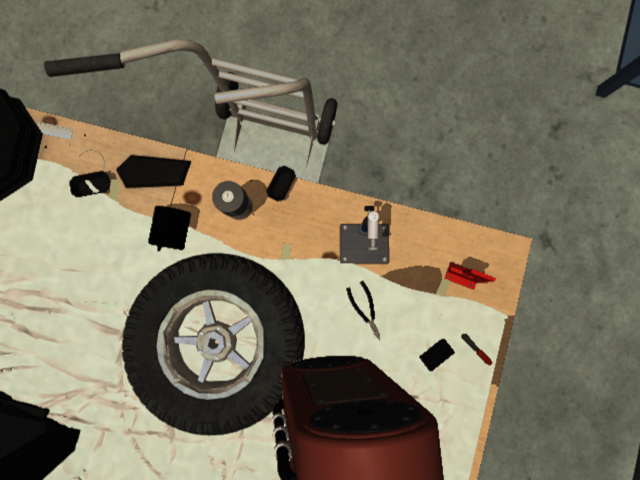

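View pics/wrist0.png

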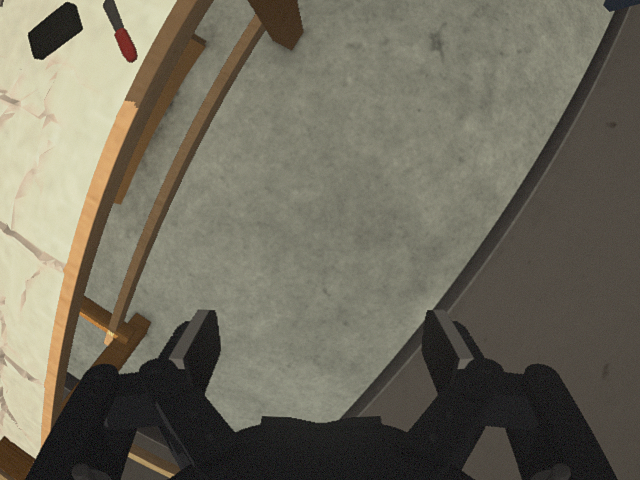

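The top view shows the stand base at about (365,244), the red bracket at (468,275), the cutters at (363,310) and the can at (231,198). I'll zoom in on the stand and bracket.

```bash
cat > h.py <<'E'
import cv2,numpy as np
from bench import bot
np.set_printoptions(precision=4,suppress=True)
def cal(n):
    c=bot.calibration(n);R=cv2.Rodrigues(c['rvec'])[0];return c['intrinsics'],R,c['tvec']
def proj(n,P):
    K,R,t=cal(n);p=(np.atleast_2d(P)@R.T+t)@K.T;return p[:,:2]/p[:,2:]
def back(n,uv,z):
    K,R,t=cal(n);uv=np.atleast_2d(uv).astype(float)
    d=np.c_[uv,np.ones(len(uv))]@np.linalg.inv(K).T@R; c=-R.T@t
    return c+d*((np.asarray(z)-c[2])/d[:,2])[:,None]
def rotz(a): return np.array([[np.cos(a),-np.sin(a),0],[np.sin(a),np.cos(a),0],[0,0,1]])
E
python3 - <<'E'
from h import *
im=cv2.imread('pics/top0.png')
a=cv2.resize(im[190:280,320:410],(540,540),interpolation=cv2.INTER_CUBIC)
b=cv2.resize(im[245:305,430:510],(720,540),interpolation=cv2.INTER_CUBIC)
cv2.imwrite('pics/ca.png',a);cv2.imwrite('pics/cb.png',b)
s=cv2.imread('pics/scene0.png')
cv2.imwrite('pics/cc.png',cv2.resize(s[175:285,310:370],(327,600),interpolation=cv2.INTER_CUBIC))
for n in('top','scene'):
    K,R,t=cal(n);print(n,-R.T@t, R.T@[0,0,1])
print(back('top',[[365,244],[468,275],[363,310],[231,198],[170,227],[280,183],[437,355]],0.0))
E
```

```text
top [0.4485 0.0241 1.1067] [ 0.0738 -0.0096 -0.9972]
scene [-0.2111  0.4691  1.0015] [ 0.6128 -0.3715 -0.6975]
[[ 0.5346 -0.0661  0.    ]
 [ 0.4634 -0.2964  0.    ]
 [ 0.3872 -0.0598  0.    ]
 [ 0.6407  0.2355  0.    ]
 [ 0.5757  0.3718  0.    ]
 [ 0.6744  0.1249  0.    ]
 [ 0.287  -0.2226  0.    ]]
```

View pics/ca.png

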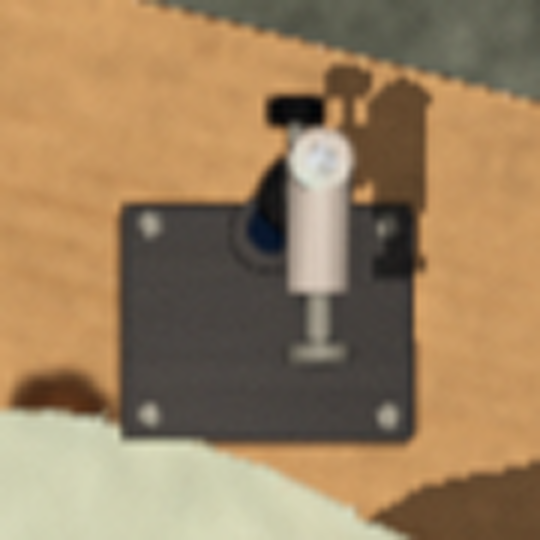

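View pics/cb.png

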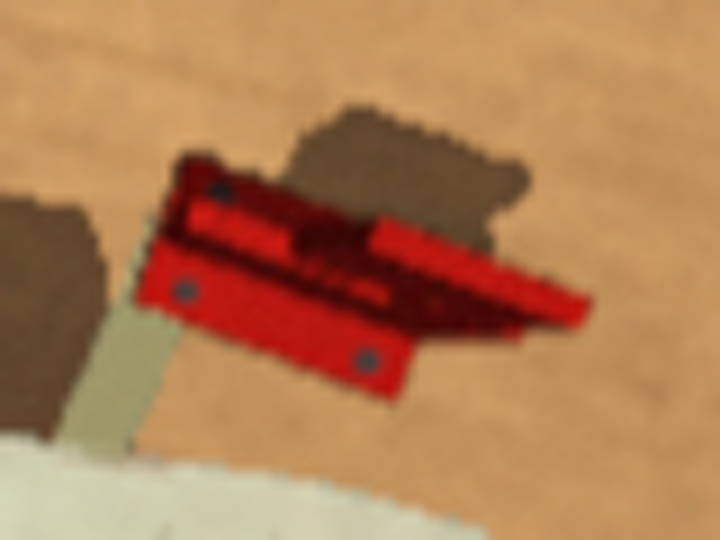

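View pics/cc.png

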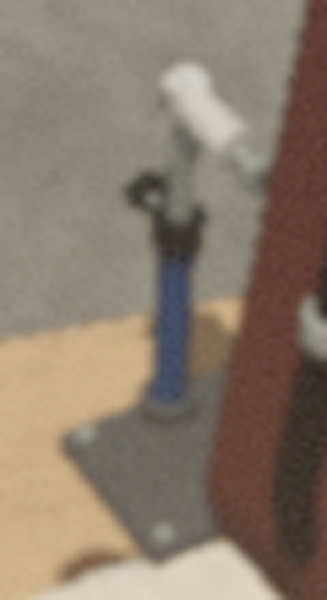

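```bash
python3 - <<'E'
from h import *
from scipy.optimize import least_squares
def c2(p,s,o): return (np.array(p,float)+.5)/s-.5+o
st=c2([[122,204],[412,204],[412,440],[122,440]],6,[320,190])
W=back('top',st,0.012);print(W);c=W.mean(0)
ys=(W[0]-W[1]+W[3]-W[2])/2;xs=(W[0]-W[3]+W[1]-W[2])/2
print(c,np.linalg.norm(ys),np.linalg.norm(xs),np.arctan2(-ys[0],ys[1]),np.arctan2(xs[1],xs[0]))
br=c2([[135,303],[395,403],[180,155]],9,[430,245])
pm=np.array([[-.02,.035,.008],[-.02,-.035,.008],[.02,.035,.008]])
# plate top face edges: top corners at z=.145, y -28..22, x +-4
brt=c2([[370,250],[578,328],[592,298],[380,215]],9,[430,245])
pt=np.array([[-.004,.022,.145],[-.004,-.028,.145],[.004,-.028,.145],[.004,.022,.145]])
M=np.r_[pm,pt];I=np.r_[br,brt]
def f(p): return (proj('top',M@rotz(p[2]).T+[p[0],p[1],0])-I).ravel()
r=least_squares(f,[.46,-.3,-.37]);print(r.x,r.fun.reshape(-1,2))
E
```

```text
[[ 0.5797 -0.0097  0.012 ]
 [ 0.579  -0.1176  0.012 ]
 [ 0.4912 -0.1162  0.012 ]
 [ 0.4919 -0.0089  0.012 ]]
[ 0.5355 -0.0631  0.012 ] 0.10758829092579002 0.08777319682994437 -0.006306548875285496 -0.012193655405863304
[ 0.4625 -0.2805 -0.3639] [[-0.4165  0.0978]
 [ 0.3419  0.0187]
 [ 0.5483 -0.2995]
 [-0.6415  0.0011]
 [ 0.426   0.3175]
 [ 0.2053 -0.2052]
 [-0.4044  0.0429]]
```

```bash
cat >> h.py <<'E'
def plan(tp,yang,n,cmd=None):
    """tp: target tcp; yang: target world angle of tool y (None keep). identical rows"""
    o=bot.get_obs();R=o['ee_rot'];p=o['tool_pos']
    a=np.arctan2(R[1,1],R[0,1]); da=0 if yang is None else -((yang-a+np.pi)%(2*np.pi)-np.pi)/n
    S=sum(np.linalg.matrix_power(rotz(da),k) for k in range(n))
    d=np.linalg.solve(S,R.T@(np.array(tp)-p))*1000
    print('n',n,'row',np.round(d,2),round(da,4),'|d|',np.linalg.norm(d))
E
python3 - <<'E'
from h import *
plan([0.461,-0.283,0.28],-0.364,14)
E
```

```text
n 14 row [30.54 -2.23 -3.5 ] -0.0659 |d| 30.817748950763203
```

Call:
send_rows(
  steps=[
    [[30.5,-2.2,-3.5,-0.066],[30.5,-2.2,-3.5,-0.066],[30.5,-2.2,-3.5,-0.066],[30.5,-2.2,-3.5,-0.066],[30.5,-2.2,-3.5,-0.066],[30.5,-2.2,-3.5,-0.066],[30.5,-2.2,-3.5,-0.066],[30.5,-2.2,-3.5,-0.066],[30.5,-2.2,-3.5,-0.066],[30.5,-2.2,-3.5,-0.066],[30.5,-2.2,-3.5,-0.066],[30.5,-2.2,-3.5,-0.066],[30.5,-2.2,-3.5,-0.066],[30.5,-2.2,-3.5,-0.066],[0,0,0,0],[0,0,0,0],[0,0,0,0]],
  ],
  fingers=0.4,
)

```text
clock: 1.57
tool_pos: [0.4605, -0.2837, 0.2801]
ee_rot: [[0.354, 0.935, -0.0], [0.935, -0.354, -0.0], [-0.0, -0.0, -1.0]]
force: [0.3, 0.5, -0.9]
grip_width: 0.595
```

```bash
python3 - <<'E'
from h import *
o=bot.get_obs();print(o)
w=bot.read_camera('wrist');s=bot.read_camera('scene');t=bot.read_camera('top')
for n,i in zip('wst',(w,s,t)): cv2.imwrite(f'pics/{n}1.png',i[:,:,::-1])
np.savez('w1.npz',p=o['tool_pos'],R=o['ee_rot'])
E
```

```text
{'clock': 1.5667, 'joints': array([-0.7939, -0.059 ,  0.0208,  1.6507, -0.0004,  1.1391]), 'qvel': array([-0.0217,  0.0085, -0.0001, -0.0002, -0.0003,  0.0006]), 'tau': array([  1.4665, -47.743 ,  50.0868,   0.1169,   0.0613,  -0.01  ]), 'tool_pos': array([ 0.4605, -0.2837,  0.2801]), 'ee_rot': array([[ 0.3544,  0.9351, -0.0003],
       [ 0.9351, -0.3544, -0.0002],
       [-0.0003, -0.0003, -1.    ]]), 'force': array([ 0.3094,  0.5473, -0.8673]), 'ft_torque': array([-0.097 , -0.0025,  0.0307]), 'grip_width': 0.5953902563267689}
```

View pics/w1.png

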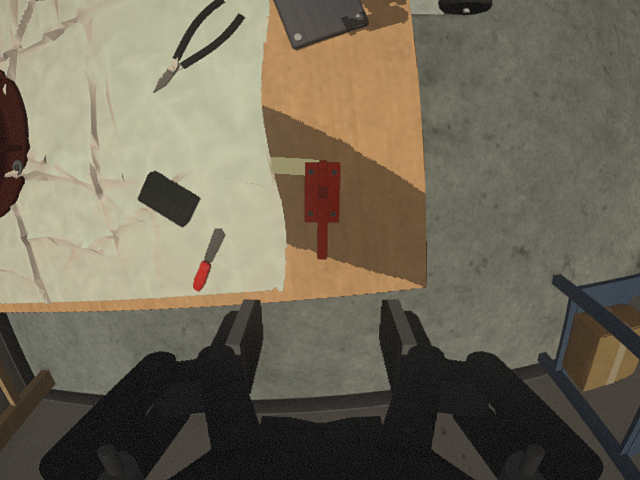

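View pics/s1.png

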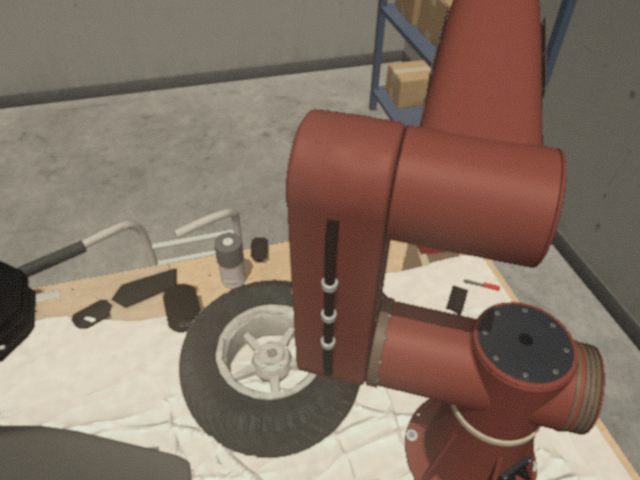

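Wrist view shows the bracket at (322,205), centred between the fingers. I'll overlay the bracket model on it and estimate the pin height from scene0, where the rod top is at about (344,188).

```bash
cat >> h.py <<'E'
def wproj(P,p,R):
    c=bot.calibration('wrist');M=c['mount'];K=c['intrinsics']
    X=(np.atleast_2d(P)-p)@R; X=(X-M[:3,3])@M[:3,:3]
    r=np.hypot(X[:,0],X[:,1]);th=np.arctan2(r,X[:,2]);s=th/np.maximum(r,1e-9)
    return np.c_[K[0,0]*s*X[:,0]+K[0,2],K[1,1]*s*X[:,1]+K[1,2]]
E
python3 - <<'E'
from h import *
d=np.load('w1.npz');im=cv2.imread('pics/w1.png')
big=cv2.resize(im[150:270,280:380],None,fx=5,fy=5,interpolation=cv2.INTER_CUBIC)
B=[[-.02,.035,.008],[.02,.035,.008],[.02,-.035,.008],[-.02,-.035,.008]]
T=[[-.004,.022,.145],[.004,.022,.145],[.004,-.028,.145],[-.004,-.028,.145]]
L=[[-.004,.035,.062],[.004,.035,.062],[.004,.035,.050],[-.004,.035,.05]]
for Q,c in((B,(0,255,0)),(T,(255,0,0)),(L,(255,255,0))):
    W=np.array(Q)@rotz(-.364).T+[.4625,-.2805,0]
    q=(wproj(W,d['p'],d['R'])-[280,150]+.5)*5
    cv2.polylines(big,[np.round(q).astype(int)],True,c,1)
cv2.imwrite('pics/wov.png',big)
for h in(-.02,-.01,0,.01,.02):
    st=np.array([.5355,-.0631,0])
    P=st+np.array([[.033,0,.2+h],[-.015-.008-.0025,0,.19+h],[-.015+.0085,0,.2+h]])
    print(h,proj('scene',P)[0],proj('top',P).round(1).tolist())
E
```

```text
-0.02 [341.9119 200.3314] [[370.9, 218.7], [370.8, 249.9], [371.1, 239.5]]
-0.01 [342.0972 197.1499] [[371.4, 218.0], [371.3, 249.6], [371.6, 239.0]]
0 [342.2845 193.9325] [[371.9, 217.3], [371.8, 249.2], [372.1, 238.6]]
0.01 [342.474  190.6785] [[372.4, 216.6], [372.3, 248.8], [372.7, 238.1]]
0.02 [342.6657 187.3873] [[372.9, 215.8], [372.8, 248.5], [373.2, 237.6]]
```

View pics/wov.png

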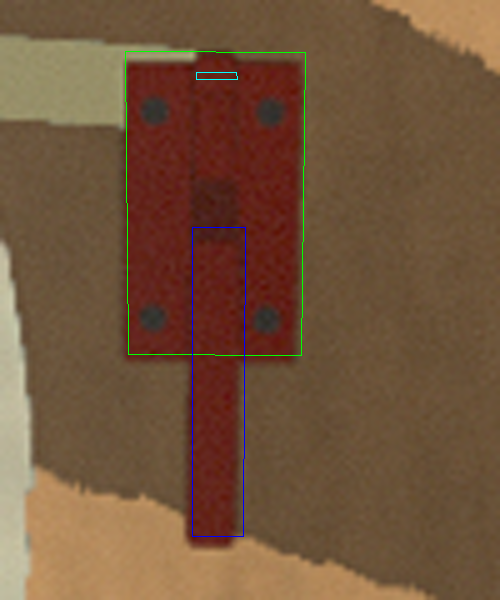

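```bash
python3 - <<'E'
from h import *
st=np.array([.5355,-.0631,0])
P=st+np.array([[.045,.055,.012],[-.045,.055,.012],[.033,0,.012]]+[[x,0,.2+h] for h in (.01,.015,.02) for x in (.033+.01,.033-.01)])
q=proj('scene',P);print(((q-[310,175]+.5)*327/60).round(0))
E
```

```text
[[ 49. 431.]
 [149. 557.]
 [161. 406.]
 [167.  75.]
 [192. 101.]
 [168.  66.]
 [193.  92.]
 [168.  57.]
 [193.  83.]]
```

Call:
send_rows(
  steps=[
    [[0,0,22,0],[0,0,22,0],[0,0,22,0],[0,0,22,0],[0,0,22,0],[0,0,22,0],[0,0,16,0],[0,0,14,0],[0,0,9,0],[0,0,5,0],[0,0,0,0],[0,0,0,0]],
  ],
)

```text
clock: 2.72
tool_pos: [0.4606, -0.284, 0.1048]
ee_rot: [[0.355, 0.935, 0.0], [0.935, -0.355, -0.0], [-0.0, 0.0, -1.0]]
force: [0.0, -0.0, 0.4]
grip_width: 0.597
```

Call:
send_rows(
  steps=[
    [[0,0,0,0],[0,0,0,0],[0,0,0,0],[0,0,0,0],[0,0,0,0],[0,0,0,0],[0,0,0,0],[0,0,0,0]],
  ],
  fingers=1.0,
)

```text
clock: 3.38
tool_pos: [0.461, -0.284, 0.105]
ee_rot: [[0.354, 0.935, 0.001], [0.935, -0.354, -0.001], [-0.001, 0.001, -1.0]]
force: [1.1, -0.0, 5.7]
grip_width: 0.092
```

Call:
send_rows(
  steps=[
    [[0,0,-3,0],[0,0,-7,0],[0,0,-10,0],[0,0,-15,0],[0,0,-20,0],[0,0,-20,0],[0,0,-20,0],[0,0,-15,0],[0,0,-10,0],[0,0,-6,0],[0,0,-3,0],[0,0,0,0],[0,0,0,0]],
  ],
)

```text
clock: 4.47
tool_pos: [0.4604, -0.2834, 0.2325]
ee_rot: [[0.354, 0.935, -0.001], [0.935, -0.354, 0.001], [0.0, -0.001, -1.0]]
force: [0.2, -0.7, -2.6]
grip_width: 0.086
```

```bash
python3 - <<'E'
from h import *
o=bot.get_obs();print(o['force'],o['ft_torque'],o['tool_pos'])
plan([0.5205,-0.143,0.234],-0.01,10)
E
```

```text
[ 0.2215 -0.733  -2.5676] [-0.028  -0.0192  0.0052] [ 0.4604 -0.2834  0.2325]
n 10 row [15.04  3.07 -0.15] -0.0352 |d| 15.353849280025727
```

Call:
send_rows(
  steps=[
    [[8,1.5,0,-0.018],[15,3,0,-0.035],[15,3,0,-0.035],[15,3,0,-0.035],[15,3,0,-0.035],[15,3,0,-0.035],[15,3,0,-0.035],[15,3,0,-0.035],[15,3,0,-0.035],[15,3,0,-0.035],[7,1.5,0,-0.017],[0,0,0,0],[0,0,0,0],[0,0,0,0],[0,0,0,0]],
  ],
)

```text
clock: 5.72
tool_pos: [0.5199, -0.1442, 0.2332]
ee_rot: [[0.013, 1.0, -0.0], [1.0, -0.013, -0.0], [-0.0, -0.0, -1.0]]
force: [-0.6, -0.1, -3.6]
grip_width: 0.084
```

```bash
python3 - <<'E'
from h import *
o=bot.get_obs();print(o['force'],o['ft_torque'],o['tool_pos'],o['ee_rot'])
w=bot.read_camera('wrist');s=bot.read_camera('scene');t=bot.read_camera('top')
for n,i in zip('wst',(w,s,t)): cv2.imwrite(f'pics/{n}2.png',i[:,:,::-1])
np.savez('w2.npz',p=o['tool_pos'],R=o['ee_rot'])
E
```

```text
[-0.614  -0.1412 -3.6101] [-0.0178  0.0134  0.0093] [ 0.5199 -0.1442  0.2332] [[ 0.0133  0.9999 -0.0002]
 [ 0.9999 -0.0133 -0.0002]
 [-0.0002 -0.0002 -1.    ]]
```

View pics/w2.png

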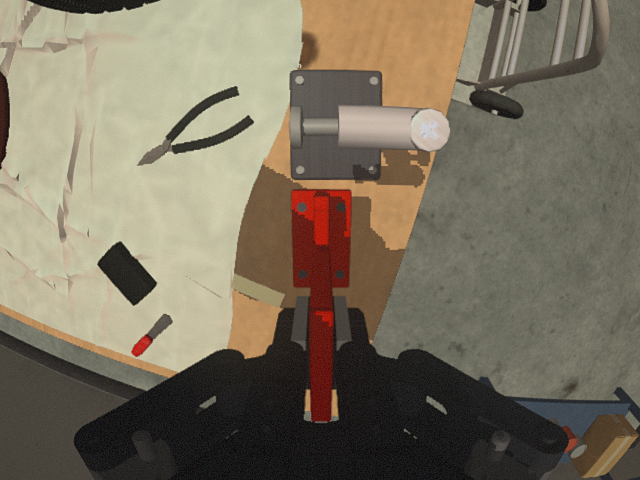

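View pics/t2.png

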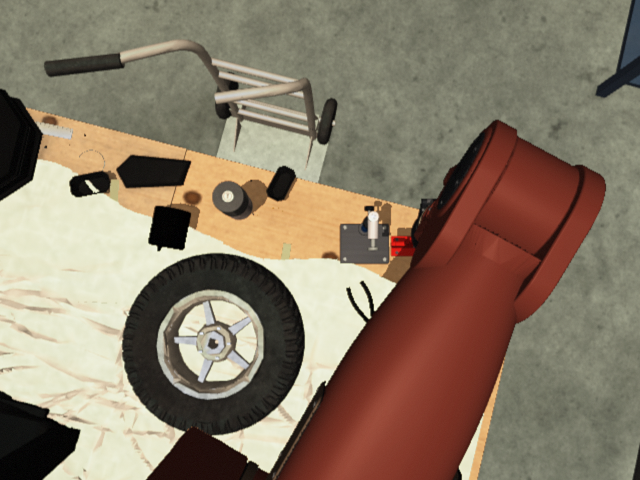

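The wrist view shows the head at (296,126), the bare pin from u=303 to 339 and the lip at u≈321, so x is aligned. I'll zoom in to check the height.

```bash
python3 - <<'E'
from h import *
im=cv2.imread('pics/w2.png')
a=cv2.resize(im[90:190,280:400],(720,600),interpolation=cv2.INTER_CUBIC)
cv2.imwrite('pics/wz2.png',a)
b=cv2.resize(im[180:300,270:370],(500,600),interpolation=cv2.INTER_CUBIC)
cv2.imwrite('pics/wz3.png',b)
E
```

```text
(no output)
```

View pics/wz2.png

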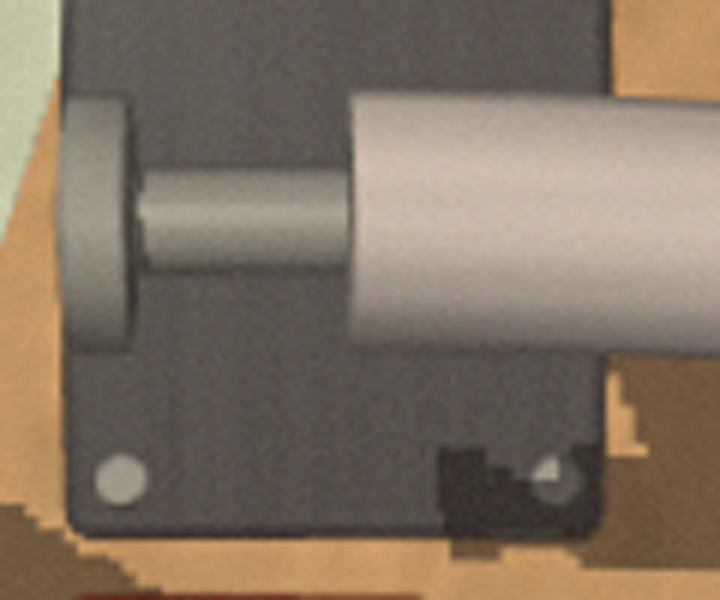

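View pics/wz3.png

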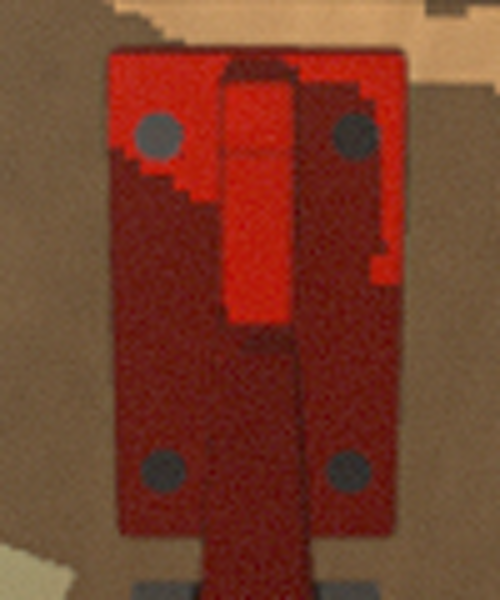

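```bash
cat >> h.py <<'E'
def wback(uv,z,p,R):
    c=bot.calibration('wrist');M=c['mount'];K=c['intrinsics']
    d=(np.array(uv)-[K[0,2],K[1,2]])/K[0,0];th=np.hypot(*d);v=np.array([*(d/th*np.sin(th)),np.cos(th)])
    v=R@M[:3,:3]@v; c0=R@M[:3,3]+p
    return c0+v*(z-c0[2])/v[2]
E
python3 - <<'E'
from h import *
d=np.load('w2.npz');p,R=d['p'],d['R']
u=lambda x,s,o:(x+.5)/s-.5+o
for z in (.198,.202,.208): print('pin',wback([u(243.5,6,280),u(217,6,90)],z,p,R))
zf=p[2]-.105
print('lip end',wback([u(257.5,5,270),u(82,5,180)],zf+.062,p,R))
print('upper edge +y end',wback([u(257.5,5,270),u(322,5,180)],zf+.062,p,R), )
for y in(49,535): print('foot edge',wback([u(257.5,5,270),u(y,5,180)],zf+(.008),p,R))
E
```

```text
pin [ 0.5194 -0.0649  0.198 ]
pin [ 0.5194 -0.0649  0.202 ]
pin [ 0.5194 -0.0648  0.208 ]
lip end [ 0.5194 -0.1005  0.1902]
upper edge +y end [ 0.5191 -0.1261  0.1902]
foot edge [ 0.5193 -0.1069  0.1362]
foot edge [ 0.5185 -0.1764  0.1362]
```

Call:
send_rows(
  steps=[
    [[0,0,3,0],[0,0,3,0],[4,0,0,0],[7,0,0,0],[7,0,0,0],[6,0,0,0],[5,0,0,0],[4,0,0,0],[4,0,0,0],[3,0,0,0],[2,0,0,0],[2,0,0,0],[0,0,0,0],[0,0,0,0],[0,0,0,0]],
  ],
)

```text
clock: 7.12
tool_pos: [0.5206, -0.0997, 0.2273]
ee_rot: [[0.012, 1.0, -0.0], [1.0, -0.012, -0.0], [-0.0, 0.0, -1.0]]
force: [-0.0, -0.4, -2.6]
grip_width: 0.091
```

```bash
python3 - <<'E'
from h import *
o=bot.get_obs();print(o['force'],o['ft_torque'],o['tool_pos'],o['ee_rot'])
w=bot.read_camera('wrist')
cv2.imwrite('pics/w3.png',w[:,:,::-1])
cv2.imwrite('pics/wz4.png',cv2.resize(w[90:310,240:440,::-1],(545,600),interpolation=cv2.INTER_CUBIC))
np.savez('w3.npz',p=o['tool_pos'],R=o['ee_rot'])
E
```

```text
[-0.0339 -0.4077 -2.6365] [ 0.0041 -0.0598  0.0073] [ 0.5206 -0.0997  0.2273] [[ 0.0122  0.9999 -0.    ]
 [ 0.9999 -0.0122 -0.0001]
 [-0.0001  0.     -1.    ]]
```

View pics/wz4.png

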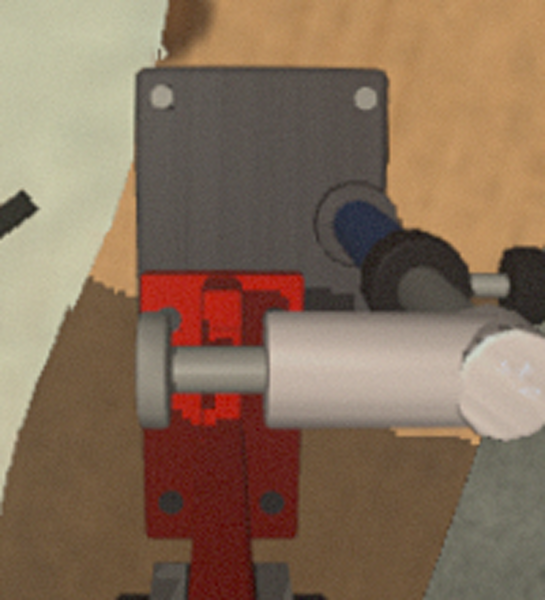

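```bash
python3 - <<'E'
from h import *
d=np.load('w3.npz');p,R=d['p'],d['R']
im=cv2.imread('pics/w3.png')
print(im[215:240,318:324].mean(1).round().astype(int).tolist())
# fine: column profile of pin
for v in (225,225.5,226,226.5):
  print(v,[wback([320.6,v],z,p,R)[1].round(5) for z in (.196,.2,.204,.208)])
cv2.imwrite('pics/wz5.png',cv2.resize(im[195:255,285:345],(600,600),interpolation=cv2.INTER_CUBIC))
E
```

```text
[[26, 32, 96], [39, 44, 85], [80, 88, 91], [96, 107, 110], [104, 115, 120], [112, 123, 130], [117, 129, 136], [121, 133, 139], [130, 143, 150], [139, 153, 160], [144, 158, 165], [144, 158, 166], [132, 147, 154], [123, 137, 144], [119, 133, 139], [115, 127, 134], [107, 117, 124], [98, 108, 109], [79, 87, 102], [51, 60, 138], [18, 32, 166], [12, 25, 165], [22, 34, 166], [16, 29, 164], [21, 34, 165]]
225 [np.float64(-0.0679), np.float64(-0.06677), np.float64(-0.06564), np.float64(-0.06451)]
225.5 [np.float64(-0.06816), np.float64(-0.06702), np.float64(-0.06588), np.float64(-0.06475)]
226 [np.float64(-0.06841), np.float64(-0.06727), np.float64(-0.06612), np.float64(-0.06498)]
226.5 [np.float64(-0.06866), np.float64(-0.06751), np.float64(-0.06636), np.float64(-0.06522)]
```

View pics/wz5.png

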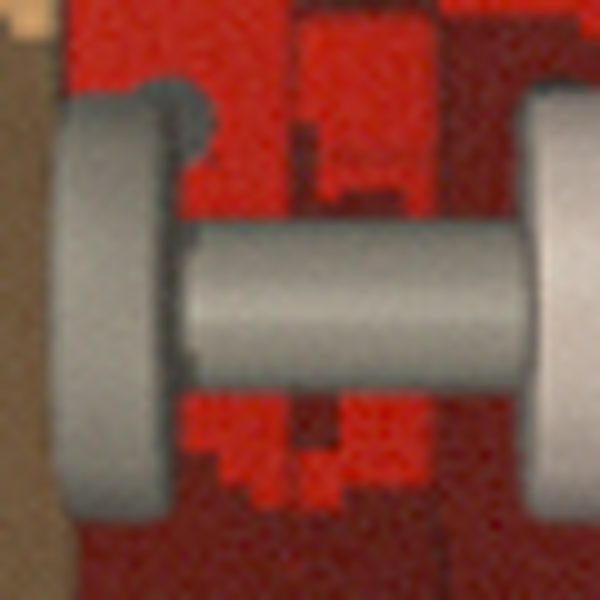

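Call:
send_rows(
  steps=[
    [[0,0,-2,0],[0,0,-2,0],[0,0,-2,0],[0,0,-1,0],[0,0,-1,0],[0,0,-0.5,0],[0,0,0,0],[0,0,0,0]],
  ],
)

```text
clock: 7.83
tool_pos: [0.5206, -0.0995, 0.2358]
ee_rot: [[0.012, 1.0, -0.0], [1.0, -0.012, -0.0], [-0.0, -0.0, -1.0]]
force: [0.3, 0.4, -2.7]
grip_width: 0.084
```

Call:
send_rows(
  steps=[
    [[0,0,-0.6,0],[0,0,0,0],[0,0,0,0]],
  ],
)

```text
clock: 8.08
tool_pos: [0.5206, -0.0995, 0.2364]
ee_rot: [[0.012, 1.0, -0.0], [1.0, -0.012, -0.0], [-0.0, -0.0, -1.0]]
force: [0.3, 0.1, -2.8]
grip_width: 0.084
```

Call:
send_rows(
  steps=[
    [[0,0,-0.6,0],[0,0,0,0],[0,0,0,0]],
  ],
)

```text
clock: 8.33
tool_pos: [0.5206, -0.0995, 0.237]
ee_rot: [[0.012, 1.0, 0.0], [1.0, -0.012, -0.0], [-0.0, 0.0, -1.0]]
force: [0.6, -0.3, -2.0]
grip_width: 0.083
```

Call:
send_rows(
  steps=[
    [[0,0,-0.6,0],[0,0,0,0],[0,0,0,0]],
  ],
)

```text
clock: 8.58
tool_pos: [0.5207, -0.0995, 0.2376]
ee_rot: [[0.012, 1.0, 0.0], [1.0, -0.012, -0.0], [-0.0, 0.0, -1.0]]
force: [-0.6, 1.1, -2.8]
grip_width: 0.083
```

Call:
send_rows(
  steps=[
    [[0,0,-0.6,0],[0,0,0,0],[0,0,0,0]],
  ],
)

```text
clock: 8.83
tool_pos: [0.5206, -0.0995, 0.2382]
ee_rot: [[0.012, 1.0, 0.0], [1.0, -0.012, -0.0], [-0.0, 0.0, -1.0]]
force: [-0.6, 0.1, -2.2]
grip_width: 0.087
```

Call:
send_rows(
  steps=[
    [[0,0,-0.6,0],[0,0,0,0],[0,0,0,0]],
  ],
)

```text
clock: 9.08
tool_pos: [0.5206, -0.0995, 0.2388]
ee_rot: [[0.012, 1.0, 0.0], [1.0, -0.012, -0.0], [-0.0, 0.0, -1.0]]
force: [0.1, 1.0, -2.0]
grip_width: 0.086
```

Call:
send_rows(
  steps=[
    [[0,0,-0.6,0],[0,0,0,0],[0,0,0,0]],
  ],
)

```text
clock: 9.33
tool_pos: [0.5206, -0.0995, 0.2394]
ee_rot: [[0.012, 1.0, 0.0], [1.0, -0.012, -0.0], [-0.0, 0.0, -1.0]]
force: [0.3, -0.3, -2.9]
grip_width: 0.087
```

Call:
send_rows(
  steps=[
    [[0,0,-0.6,0],[0,0,0,0],[0,0,0,0]],
  ],
)

```text
clock: 9.58
tool_pos: [0.5206, -0.0995, 0.2401]
ee_rot: [[0.012, 1.0, 0.0], [1.0, -0.012, -0.0], [-0.0, 0.0, -1.0]]
force: [0.5, -0.4, -2.5]
grip_width: 0.085
```

Call:
send_rows(
  steps=[
    [[0,0,-0.6,0],[0,0,0,0],[0,0,0,0]],
  ],
)

```text
clock: 9.83
tool_pos: [0.5206, -0.0995, 0.2406]
ee_rot: [[0.012, 1.0, 0.0], [1.0, -0.012, -0.0], [-0.0, 0.0, -1.0]]
force: [-0.5, 0.3, -2.6]
grip_width: 0.084
```

Call:
send_rows(
  steps=[
    [[0,0,-0.6,0],[0,0,0,0],[0,0,0,0]],
  ],
)

```text
clock: 10.08
tool_pos: [0.5207, -0.0995, 0.2412]
ee_rot: [[0.012, 1.0, 0.0], [1.0, -0.012, -0.0], [-0.0, 0.0, -1.0]]
force: [0.4, -0.2, -2.4]
grip_width: 0.087
```

Call:
send_rows(
  steps=[
    [[0,0,-0.6,0],[0,0,0,0],[0,0,0,0]],
  ],
)

```text
clock: 10.33
tool_pos: [0.5207, -0.0995, 0.2419]
ee_rot: [[0.012, 1.0, 0.0], [1.0, -0.012, -0.0], [-0.0, 0.0, -1.0]]
force: [0.7, -0.0, -3.0]
grip_width: 0.085
```

```bash
python3 - <<'E'
from h import *
o=bot.get_obs();print(o['force'],o['ft_torque'],o['tool_pos'])
w=bot.read_camera('wrist')
cv2.imwrite('pics/w6.png',cv2.resize(w[185:255,285:345,::-1],(514,600),interpolation=cv2.INTER_CUBIC))
E
```

```text
[ 0.6855 -0.02   -2.9929] [0.0481 0.0011 0.0131] [ 0.5207 -0.0995  0.2419]
```

View pics/w6.png

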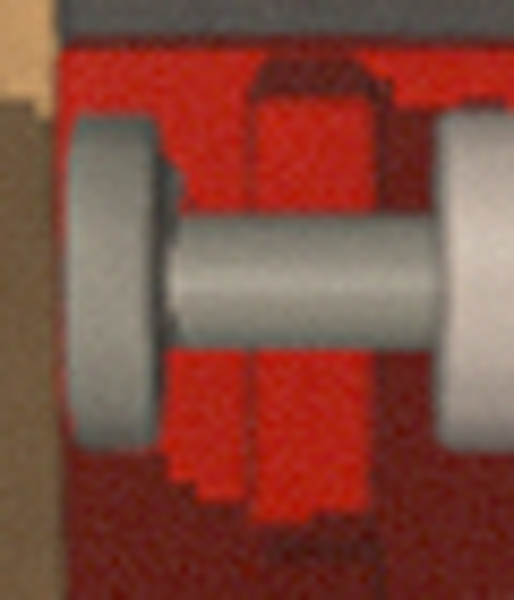

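Call:
send_rows(
  steps=[
    [[0,0,-0.6,0],[0,0,0,0],[0,0,0,0]],
  ],
)

```text
clock: 10.63
tool_pos: [0.5207, -0.0995, 0.2425]
ee_rot: [[0.012, 1.0, 0.0], [1.0, -0.012, -0.0], [-0.0, 0.0, -1.0]]
force: [-0.8, -1.4, -2.4]
grip_width: 0.08
```

Call:
send_rows(
  steps=[
    [[0,0,-0.6,0],[0,0,0,0],[0,0,0,0]],
  ],
)

```text
clock: 10.88
tool_pos: [0.5206, -0.0995, 0.243]
ee_rot: [[0.012, 1.0, 0.0], [1.0, -0.012, -0.0], [-0.0, 0.0, -1.0]]
force: [-0.5, -0.2, -2.8]
grip_width: 0.089
```

Call:
send_rows(
  steps=[
    [[0,0,-0.6,0],[0,0,0,0],[0,0,0,0]],
  ],
)

```text
clock: 11.13
tool_pos: [0.5206, -0.0995, 0.2436]
ee_rot: [[0.012, 1.0, 0.0], [1.0, -0.012, -0.0], [-0.0, 0.0, -1.0]]
force: [0.1, 0.3, -2.6]
grip_width: 0.088
```

Call:
send_rows(
  steps=[
    [[0,0,-0.6,0],[0,0,0,0],[0,0,0,0]],
  ],
)

```text
clock: 11.38
tool_pos: [0.5206, -0.0995, 0.2442]
ee_rot: [[0.012, 1.0, 0.0], [1.0, -0.012, -0.0], [-0.0, 0.0, -1.0]]
force: [-0.5, 0.0, -4.1]
grip_width: 0.086
```

Call:
send_rows(
  steps=[
    [[0,0,-0.3,0],[0,0,0,0],[0,0,0,0]],
  ],
)

```text
clock: 11.63
tool_pos: [0.5206, -0.0995, 0.2445]
ee_rot: [[0.012, 1.0, 0.0], [1.0, -0.012, -0.0], [-0.0, 0.0, -1.0]]
force: [0.7, 0.2, -2.3]
grip_width: 0.085
```

```bash
python3 - <<'E'
from h import *
o=bot.get_obs();print(o['force'],o['ft_torque'],o['tool_pos'],o['ee_rot'])
E
```

```text
[ 0.7267  0.2282 -2.3094] [0.0021 0.0025 0.0066] [ 0.5206 -0.0995  0.2445] [[ 0.012   0.9999  0.0001]
 [ 0.9999 -0.012  -0.0001]
 [-0.0001  0.0001 -1.    ]]
```

Noise. Continue.

Call:
send_rows(
  steps=[
    [[0,0,-0.5,0],[0,0,0,0],[0,0,0,0]],
  ],
)

```text
clock: 11.88
tool_pos: [0.5207, -0.0995, 0.245]
ee_rot: [[0.012, 1.0, 0.0], [1.0, -0.012, -0.0], [-0.0, 0.0, -1.0]]
force: [-0.4, 0.4, -3.0]
grip_width: 0.089
```

Call:
send_rows(
  steps=[
    [[0,0,-0.5,0],[0,0,0,0],[0,0,0,0]],
  ],
)

```text
clock: 12.13
tool_pos: [0.5206, -0.0995, 0.2454]
ee_rot: [[0.012, 1.0, -0.0], [1.0, -0.012, -0.0], [-0.0, -0.0, -1.0]]
force: [0.5, -0.2, -4.3]
grip_width: 0.087
```

Call:
send_rows(
  steps=[
    [[0,0,-0.3,0],[0,0,0,0],[0,0,0,0]],
  ],
)

```text
clock: 12.38
tool_pos: [0.5205, -0.0995, 0.2455]
ee_rot: [[0.012, 1.0, -0.0], [1.0, -0.012, 0.0], [0.0, -0.0, -1.0]]
force: [-0.1, -0.4, -6.2]
grip_width: 0.083
```

```bash
python3 - <<'E'
from h import *
o=bot.get_obs();print(o['force'],o['ft_torque'],o['tool_pos'],o['ee_rot'])
E
```

```text
[-0.0852 -0.3708 -6.2368] [-0.0577  0.0036  0.0042] [ 0.5205 -0.0995  0.2455] [[ 0.0121  0.9999 -0.0004]
 [ 0.9999 -0.0121  0.0001]
 [ 0.0001 -0.0004 -1.    ]]
```

Call:
send_rows(
  steps=[
    [[0,0,1.3,0],[0,0,1.2,0],[0,0,0,0],[2,0,0,0],[2,0,0,0],[2,0,0,0],[2,0,0,0],[0,0,0,0],[0,0,0,0]],
  ],
)

```text
clock: 13.13
tool_pos: [0.5208, -0.0913, 0.2434]
ee_rot: [[0.012, 1.0, 0.0], [1.0, -0.012, -0.0], [-0.0, 0.0, -1.0]]
force: [0.7, 0.0, -3.3]
grip_width: 0.087
```

Call:
send_rows(
  steps=[
    [[2,0,0,0],[2,0,0,0],[2,0,0,0],[2,0,0,0],[0,0,0,0],[0,0,0,0]],
  ],
)

```text
clock: 13.63
tool_pos: [0.5208, -0.0834, 0.2433]
ee_rot: [[0.012, 1.0, 0.0], [1.0, -0.012, -0.0], [-0.0, 0.0, -1.0]]
force: [0.9, -0.2, -3.0]
grip_width: 0.088
```

Call:
send_rows(
  steps=[
    [[2,0,0,0],[2,0,0,0],[2,0,0,0],[2,0,0,0],[0,0,0,0],[0,0,0,0]],
  ],
)

```text
clock: 14.13
tool_pos: [0.5209, -0.0754, 0.2433]
ee_rot: [[0.012, 1.0, 0.0], [1.0, -0.012, -0.0], [-0.0, 0.0, -1.0]]
force: [0.9, -0.3, -2.6]
grip_width: 0.083
```

Call:
send_rows(
  steps=[
    [[2,0,0,0],[2,0,0,0],[2,0,0,0],[0,0,0,0],[0,0,0,0]],
  ],
)

```text
clock: 14.55
tool_pos: [0.521, -0.0694, 0.2433]
ee_rot: [[0.012, 1.0, 0.0], [1.0, -0.012, -0.0], [-0.0, 0.0, -1.0]]
force: [-0.1, -0.6, -2.9]
grip_width: 0.083
```

```bash
python3 - <<'E'
from h import *
o=bot.get_obs();print(o['force'],o['ft_torque'],o['tool_pos'])
w=bot.read_camera('wrist')
cv2.imwrite('pics/w7.png',cv2.resize(w[190:410,220:420,::-1],(545,600),interpolation=cv2.INTER_CUBIC))
E
```

```text
[-0.1486 -0.6166 -2.95  ] [ 0.0006 -0.0021 -0.0058] [ 0.521  -0.0694  0.2433]
```

View pics/w7.png

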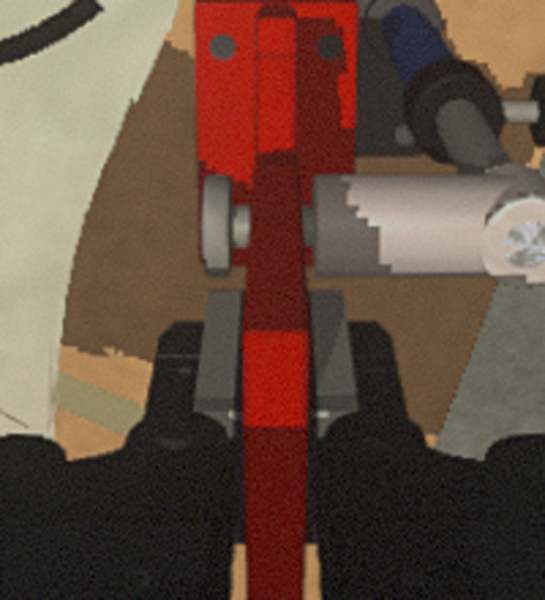

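Call:
send_rows(
  steps=[
    [[1.5,0,0,0],[1.5,0,0,0],[1,0,0,0],[1,0,0,0],[0,0,0,0],[0,0,0,0]],
  ],
)

```text
clock: 15.1
tool_pos: [0.5211, -0.0644, 0.2433]
ee_rot: [[0.012, 1.0, 0.0], [1.0, -0.012, -0.0], [-0.0, 0.0, -1.0]]
force: [0.0, -0.4, -2.4]
grip_width: 0.086
```

Call:
send_rows(
  steps=[
    [[0.6,0,0,0],[0,0,0,0],[0,0,0,0]],
  ],
)

```text
clock: 15.35
tool_pos: [0.521, -0.0639, 0.2433]
ee_rot: [[0.012, 1.0, -0.0], [1.0, -0.012, -0.0], [-0.0, -0.0, -1.0]]
force: [-0.3, -0.1, -3.2]
grip_width: 0.085
```

Call:
send_rows(
  steps=[
    [[0.6,0,0,0],[0,0,0,0],[0,0,0,0]],
  ],
)

```text
clock: 15.6
tool_pos: [0.5211, -0.0633, 0.2433]
ee_rot: [[0.012, 1.0, 0.0], [1.0, -0.012, -0.0], [-0.0, 0.0, -1.0]]
force: [-0.8, -0.5, -2.2]
grip_width: 0.084
```

Call:
send_rows(
  steps=[
    [[0.5,0,0,0],[0,0,0,0],[0,0,0,0]],
  ],
)

```text
clock: 15.85
tool_pos: [0.5211, -0.0628, 0.2433]
ee_rot: [[0.012, 1.0, -0.0], [1.0, -0.012, -0.0], [-0.0, -0.0, -1.0]]
force: [0.1, -0.7, -3.8]
grip_width: 0.088
```

Call:
send_rows(
  steps=[
    [[0.5,0,0,0],[0,0,0,0],[0,0,0,0]],
  ],
)

```text
clock: 16.1
tool_pos: [0.5211, -0.0623, 0.2433]
ee_rot: [[0.012, 1.0, -0.0], [1.0, -0.012, -0.0], [-0.0, -0.0, -1.0]]
force: [-0.4, 0.7, -3.3]
grip_width: 0.09
```

Call:
send_rows(
  steps=[
    [[0.4,0,0,0],[0,0,0,0],[0,0,0,0]],
  ],
)

```text
clock: 16.35
tool_pos: [0.5211, -0.0621, 0.2433]
ee_rot: [[0.012, 1.0, -0.0], [1.0, -0.012, -0.0], [-0.0, -0.0, -1.0]]
force: [-0.1, -2.1, -3.7]
grip_width: 0.083
```

Call:
send_rows(
  steps=[
    [[0.4,0,0,0],[0,0,0,0],[0,0,0,0]],
  ],
)

```text
clock: 16.6
tool_pos: [0.5211, -0.0619, 0.2433]
ee_rot: [[0.012, 1.0, -0.0], [1.0, -0.012, -0.001], [-0.001, -0.0, -1.0]]
force: [-0.2, -3.3, -3.0]
grip_width: 0.088
```

Call:
send_rows(
  steps=[
    [[-1.6,0,0,0],[-1.6,0,0,0],[0,0,0,0],[0,0,0,0],[0,0,1.5,0],[0,0,1.5,0],[0,0,1.5,0],[0,0,1.5,0],[0,0,0,0],[0,0,0,0]],
  ],
)

```text
clock: 17.43
tool_pos: [0.521, -0.0647, 0.2371]
ee_rot: [[0.012, 1.0, -0.0], [1.0, -0.012, 0.0], [0.0, -0.0, -1.0]]
force: [-0.4, 0.0, -1.8]
grip_width: 0.081
```

Call:
send_rows(
  steps=[
    [[0,0,1,0],[0,0,1,0],[0,0,1,0],[0,0,1,0],[0,0,0.8,0],[0,0,0,0],[0,0,0,0]],
  ],
)

```text
clock: 18.02
tool_pos: [0.521, -0.0647, 0.2324]
ee_rot: [[0.012, 1.0, -0.0], [1.0, -0.012, -0.0], [-0.0, -0.0, -1.0]]
force: [-0.2, -0.4, -2.4]
grip_width: 0.089
```

Call:
send_rows(
  steps=[
    [[0,0,0.8,0],[0,0,0.6,0],[0,0,0,0],[0,0,0,0]],
  ],
)

```text
clock: 18.35
tool_pos: [0.521, -0.0647, 0.231]
ee_rot: [[0.012, 1.0, -0.0], [1.0, -0.012, -0.0], [-0.0, -0.0, -1.0]]
force: [-0.7, -0.3, -2.1]
grip_width: 0.085
```

Call:
send_rows(
  steps=[
    [[0,0,0.4,0],[0,0,0,0],[0,0,0,0]],
  ],
)

```text
clock: 18.6
tool_pos: [0.521, -0.0647, 0.2306]
ee_rot: [[0.012, 1.0, -0.0], [1.0, -0.012, -0.0], [-0.0, -0.0, -1.0]]
force: [-0.5, -0.2, -2.3]
grip_width: 0.081
```

Call:
send_rows(
  steps=[
    [[0,0,0.3,0],[0,0,0,0],[0,0,0,0]],
  ],
)

```text
clock: 18.85
tool_pos: [0.5211, -0.0647, 0.2304]
ee_rot: [[0.012, 1.0, 0.0], [1.0, -0.012, -0.0], [-0.0, 0.0, -1.0]]
force: [0.1, 0.1, -2.4]
grip_width: 0.088
```

Call:
send_rows(
  steps=[
    [[0,0,0.3,0],[0,0,0,0],[0,0,0,0]],
  ],
)

```text
clock: 19.1
tool_pos: [0.5211, -0.0648, 0.2303]
ee_rot: [[0.012, 1.0, 0.0], [1.0, -0.012, -0.0], [-0.0, 0.0, -1.0]]
force: [-0.3, 0.4, 0.0]
grip_width: 0.086
```

Call:
send_rows(
  steps=[
    [[0,0,0.3,0],[0,0,0,0],[0,0,0,0]],
  ],
)

```text
clock: 19.35
tool_pos: [0.5211, -0.0648, 0.2302]
ee_rot: [[0.012, 1.0, 0.001], [1.0, -0.012, -0.0], [-0.0, 0.001, -1.0]]
force: [-1.3, 1.3, 3.4]
grip_width: 0.087
```

Call:
send_rows(
  steps=[
    [[0,0,-0.3,0],[0,0,0,0],[0,0,0,0]],
  ],
)

```text
clock: 19.6
tool_pos: [0.5212, -0.0648, 0.2302]
ee_rot: [[0.012, 1.0, 0.0], [1.0, -0.012, -0.0], [-0.0, 0.0, -1.0]]
force: [-0.3, -0.1, 2.5]
grip_width: 0.085
```

Call:
send_rows(
  steps=[
    [[0,0,0,0],[0,0,0,0],[0,0,0,0],[0,0,0,0],[0,0,0,0],[0,0,0,0]],
  ],
  fingers=0.7,
)

```text
clock: 20.1
tool_pos: [0.521, -0.0647, 0.23]
ee_rot: [[0.012, 1.0, -0.0], [1.0, -0.012, -0.0], [-0.0, -0.0, -1.0]]
force: [-0.1, 0.6, 0.1]
grip_width: 0.3
```

```bash
python3 - <<'E'
from h import *
o=bot.get_obs();print(o['force'],o['ft_torque'],o['tool_pos'])
w=bot.read_camera('wrist')
cv2.imwrite('pics/w8.png',w[:,:,::-1])
E
```

```text
[-0.1408  0.5515  0.1004] [ 0.0063  0.0126 -0.0088] [ 0.521  -0.0647  0.23  ]
```

View pics/w8.png

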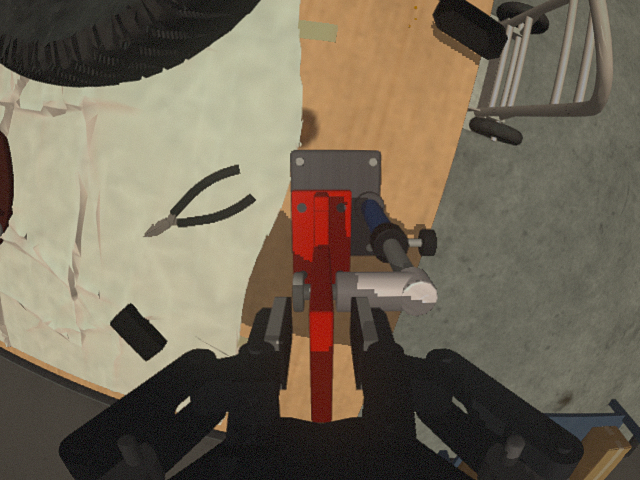

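The fingers (at u≈280 and 365) are clear of the plate at u≈322, and the bracket hangs straight on the pin. I'll retreat straight up.

Call:
send_rows(
  steps=[
    [[0,0,-3,0],[0,0,-6,0],[0,0,-10,0],[0,0,-15,0],[0,0,-15,0],[0,0,-15,0],[0,0,-15,0],[0,0,-15,0],[0,0,-10,0],[0,0,-6,0],[0,0,0,0],[0,0,0,0],[0,0,0,0],[0,0,0,0],[0,0,0,0],[0,0,0,0]],
  ],
)

```text
clock: 21.48
tool_pos: [0.5209, -0.0646, 0.3396]
ee_rot: [[0.012, 1.0, -0.001], [1.0, -0.012, 0.0], [0.0, -0.001, -1.0]]
force: [-0.0, 0.4, 0.6]
grip_width: 0.297
```

```bash
python3 - <<'E'
from h import *
w=bot.read_camera('wrist');t=bot.read_camera('top');w2=bot.read_camera('wrist')
cv2.imwrite('pics/w9.png',w[:,:,::-1]);cv2.imwrite('pics/t9.png',t[:,:,::-1])
print(bot.get_obs()['clock'],np.abs(w.astype(int)-w2).mean())
E
```

```text
21.6333 3.425902777777778
```

View pics/w9.png

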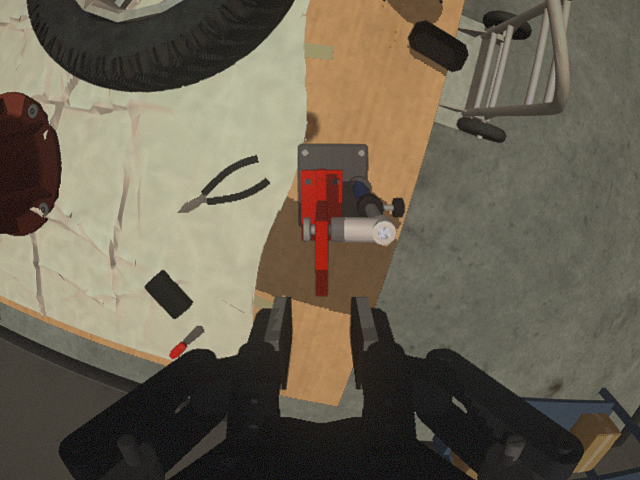

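View pics/t9.png

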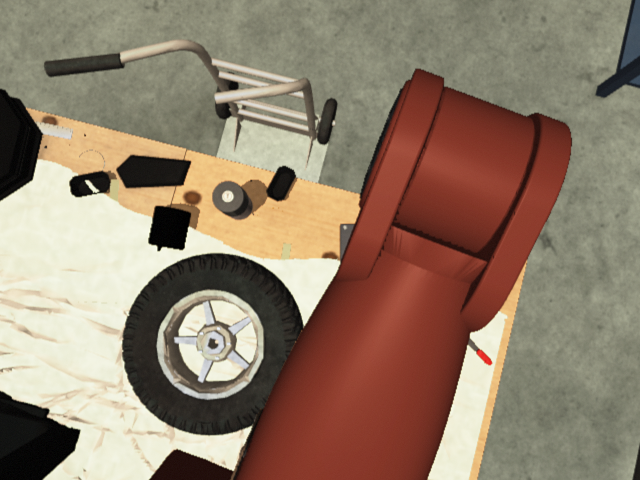

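Call:
send_rows(
  steps=[
    [[0,0,0,0],[0,0,0,0],[0,0,0,0],[0,0,0,0],[0,0,0,0],[0,0,0,0],[0,0,0,0],[0,0,0,0],[0,0,0,0],[0,0,0,0],[0,0,0,0],[0,0,0,0],[0,0,0,0],[0,0,0,0],[0,0,0,0],[0,0,0,0],[0,0,0,0],[0,0,0,0],[0,0,0,0],[0,0,0,0]],
  ],
)

```text
clock: 23.3
tool_pos: [0.521, -0.0647, 0.3401]
ee_rot: [[0.012, 1.0, 0.0], [1.0, -0.012, -0.0], [-0.0, 0.0, -1.0]]
force: [0.1, 0.4, 0.5]
grip_width: 0.302
```

```bash
python3 - <<'E'
from h import *
o=bot.get_obs();w=bot.read_camera('wrist')
im=w[:,:,::-1].copy()
big=cv2.resize(im[130:310,260:410],(500,600),interpolation=cv2.INTER_CUBIC);s=600/180
old=cv2.resize(cv2.imread('pics/w9.png')[130:310,260:410],(500,600),interpolation=cv2.INTER_CUBIC)
print(np.abs(big.astype(int)-old).mean())
B=[[-.02,.035,.008],[.02,.035,.008],[.02,-.035,.008],[-.02,-.035,.008]]
T=[[-.004,.022,.145],[.004,.022,.145],[.004,-.028,.145],[-.004,-.028,.145]]
for Q,c in((B,(0,255,0)),(T,(255,0,0))):
    W=np.array(Q)@rotz(-.012).T+[.5205,-.0628,.125]
    q=(wproj(W,o['tool_pos'],o['ee_rot'])-[260,130]+.5)*s
    cv2.polylines(big,[np.round(q).astype(int)],True,c,1)
cv2.imwrite('pics/w10.png',big)
E
```

```text
3.5172555555555554
```

View pics/w10.png

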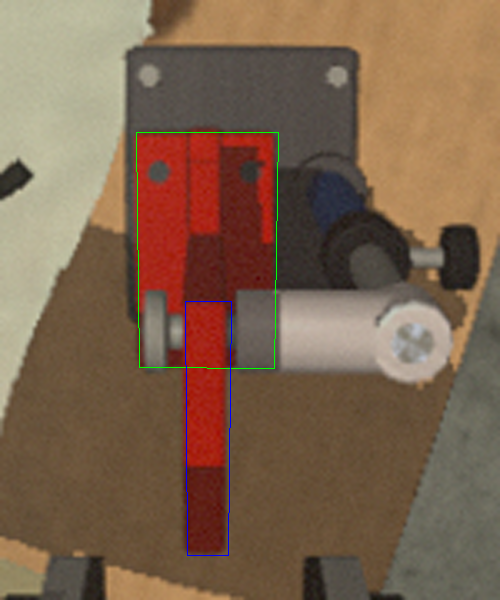

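The overlay matches an upright bracket seated on the pin (foot outline at x=137–278 in the crop, top plate at x=186–230), and it isn't moving. Handing in.

```bash
python3 - <<'E'
from bench import bot
print(bot.hand_in())
E
```

```text
the job is handed in; nothing more can be done
None
```

The bracket is hanging on the pin, released, and the job is handed in at about 23 s. The hand-in gives no verdict, so the judged result isn't known.

- **Finding the pin:** I raised the slot's lip against the pin until I felt it, which put the pin's axis at about z = 0.206 m, 16 mm above pin_line. The cameras had suggested anything from 0.202 to 0.210 m, so I went by touch.
- **Hanging it:** I slid the slot in until its closed end touched with about 3 N. Then I backed off about 2.5 mm and let the bracket down until the pin was in the notch and took the weight. Then I opened the fingers and withdrew straight up.
- **Forces:** the most I saw between bracket and stand was about 6 N, read at the end of each move, against the 15 N limit.
- **Last checks:**
  - The final wrist picture matches a model of the bracket hanging upright on the pin to within about 1–2 mm.
  - Two pictures about 1.7 s apart differed only by camera noise, so it looked still. I didn't measure its speed directly.
  - The other things looked unmoved in the last pictures. The arm hid part of the top view, so I checked the cutters and the small tray in the wrist view.

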